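# Pour two test balls into the shallow sample pan

## Robot

A 7-joint arm with a two-finger parallel gripper is mounted at the origin on the work surface. World frame = base frame: x ahead of the robot, y to its left, z up, the work surface at z = 0. Lengths are in m, angles in rad, forces in N, time in s.
With the tool pointing down it reaches from about 0.4 to 0.85 m from the base axis. Payload 4.4 kg.
Tool frame: the origin (TCP) lies on the centre line of the jaws, within the pads' length; the fingertips stand 25 mm ahead of it and the grasp point (between the pads) lies 6 mm ahead of it; z points along the fingers, y is the line along which they close (so a half turn about z gives the same grasp; the last joint's range is limited). The gripper opens to 94 mm and grips with 3 to 60 N. Pads are 16 mm wide; open, the fingers measure 119 mm over their backs; the gripper's body (75 mm by 177 mm) begins 78 mm behind the grasp point.
Start: joints at [-1.411, 0.628, 0.038, 1.517, -0.027, 0.996, -0.02], TCP at [0.146, 0.634, 0.23] pointing down, gripper open.
Joint ranges: [-3.06, 3.06], [-0.37, 2.12], [-1.25, 1.32], [0.18, 2.47], [-1.1, 4.24], [0.23, 1.98], [-2.94, 2.94]. Speed limits (rad/s): [2.57, 2.57, 3.14, 3.14, 3.14, 3.14, 3.14].

## Interface

Orientations are given as a rotation vector (axis times angle).
In Python, from cell import manip, cams, job gives the robot as it stands. The module is installed in compiled form; this text tells all that it offers.
- The arm moves only by the shell command python3 -m jog 'ROWS' [FORCE]. ROWS is JSON, a list of rows, each a list of 7 numbers: the shift along the tool's x, y, z in cm, then the turn, a rotation vector about the tool's x, y, z in rad, then the finger opening in cm, from 0 to 9.4. A call has 1 to 20 rows; each row is the pose to reach, as a shift and turn from the pose commanded when the call began, along the tool's axes at that moment; what a row does not reach only later rows make up. A row lasts 1/10 s, in which the tool goes at most 50 mm and 8.59 degrees, less where a joint would pass 70% of its speed; a pose out of reach is approached as far as the arm can. A call with a gripper value outside its range is refused whole. The fingers move at their own pace and stop on an object; FORCE is the grip in N (left out, the last holds). Time passes only in rows, so rows that repeat a pose let the fingers close. It gives the time, the measured TCP pose, the force, the opening and the grip force at its end, in the units of the state.
- manip.read_state(): the state, without advancing time (a new reading comes with each control period).
- cams.grab_frame(name): name is "scene" or "top" or "wrist"; returns the picture (384x512x3 uint8, red, green, blue); there is no depth.
- cams.camera_model(name): a dict with "fovy" (degrees; the focal length in pixels is half the picture's height over the tangent of half this angle, whatever the lens; pixels are square), "cx", "cy" (the principal point, pixels), "dist_coeffs" ([k1, k2, p1, p2, k3] as OpenCV has them; the pictures are not rectified), "R" (3x3) and "t" (3): a world point X has camera coordinates R X + t; the wrist camera has in their place "T_tool_cam" (4x4, takes a point from camera to tool coordinates, whose origin is the TCP and whose axes are the flange's). Camera axes: x right, y down, z forward; pixel columns grow to the right and rows downward; lengths in m; the calibration is good to about 2 mm. A picture is of the moment at which its call begins: read the wrist's pose just before it. camera_model takes no time and is no camera call.
- job.job_done(): hands the job in; it is judged then, once.
The state is a dict: "time": time; "q": joint angles; "joint_velocities": joint speeds; "joint_efforts": joint torques, N m; "ee_pos": TCP position; "ee_rot": TCP orientation; "wrist_force": force on the tool from outside, world axes, zero at the start; "torque": the same for the moment, N m; "opening": opening from 0.0 (shut) to 1.0 (fully open); "gripper_force": force on a finger pad.
Only numpy, scipy, OpenCV 4.12 (cv2) and the standard library are available. Lean on these libraries where they do the work, as an engineer would, in place of code of your own. Each camera call takes 0.05 s, during which the arm holds its last target. There are 200 camera calls.

## Task

Carry the scoop with its two steel balls to the shallow round pan and lower the still level scoop until its lip is over the pan, about 3 cm above the rim; only then tip it, keeping the lip that low, so that both balls roll out and stay in the pan. Do not push the pan about. Then set the empty scoop back upright on the table, clear of the pan, and let go.

Things in the scene. Friction and masses are not known exactly. Their poses are not given: they have to be found in the camera images.
- scoop_grip (a point): Centre of the black block handle (65 long, 24 wide, 44 mm high) of a small aluminium pouring scoop, 22 mm above its underside; grip it across the 24 mm, from above. x points along the scoop to its lip, y to its left, z up when it stands flat on the table. Whole scoop 160 mm long, 0.2 kg. Ahead of the handle: a trough 95 long, 52 wide, 36 mm high, open on top and at the front end
- scoop_lip (a point): Pouring lip, the middle of the front edge of the trough's floor: 127.5 mm ahead of scoop_grip and 4.6 mm below it, 17.4 mm above the scoop's underside, to which the side walls reach down. Same axes. The floor rises 8 degrees to the lip: level, the balls stay at the back; tipped lip down by 25 to 35 degrees they roll out over it
- pan: Shallow round pan of plain steel, loose on the table (0.35 kg): 130 mm across the rim, 18 mm high, floor and wall 3 mm thick. Origin at the centre of its underside, z up. A square steel pan of the same height stands near it, and is not the one
- ball_a_center (a point): Centre of one steel ball, 18 mm in diameter, 24 g, that starts at the back of the scoop's trough
- ball_b_center (a point): Centre of the other, equal, steel ball, beside it in the trough
Not all that is in view belongs to the job. Of the things that look like the part that bears scoop_grip, the smallest one is meant.

How it is judged:
By the outcome, as a careful person would: the job done as asked, in the order asked, and still so for the second after the job is handed in, with the robot touching nothing.
It also fails if it takes over 59 s, if anything falls off the work surface, if the arm or the gripper's body presses on something with over 40 N, if the wrist force passes 120 N, or if a joint passes its speed limit or range.

## Working session

There is one attempt and no reset: what is moved stays moved. The work goes in short steps, Python scripts to look and compute and a shell command to move; the robot and the scene stay as the last step left them, time stands still between calls to the robot, and variables do not carry over. Pictures are saved under pics/ and viewed, at most 10 in all, crops included, and the job is handed in when it is done.

```bash
mkdir -p pics; cat > h.py <<'E'
import numpy as np, cv2
from cell import manip, cams, job
from scipy.spatial.transform import Rotation as Rn
def cam(name, st=None):
    m=cams.camera_model(name); f=192/np.tan(np.radians(m["fovy"])/2)
    K=np.array([[f,0,m["cx"]],[0,f,m["cy"]],[0,0,1]]); d=np.array(m["dist_coeffs"],float)
    if "R" in m: R=np.array(m["R"]);t=np.array(m["t"])
    else:
        T=np.eye(4);T[:3,:3]=Rn.from_rotvec(st["ee_rot"]).as_matrix();T[:3,3]=st["ee_pos"]
        W=np.linalg.inv(T@np.array(m["T_tool_cam"]));R=W[:3,:3];t=W[:3,3]
    return K,d,R,t
def pix2plane(c,uv,z):
    K,d,R,t=c
    p=cv2.undistortPoints(np.array(uv,float).reshape(-1,1,2),K,d).reshape(-1,2)
    o=-R.T@t; r=np.c_[p,np.ones(len(p))]@R
    return o+r*((z-o[2])/r[:,2])[:,None]
def proj(c,X):
    K,d,R,t=c
    return cv2.projectPoints(np.array(X,float).reshape(-1,1,3),cv2.Rodrigues(R)[0],t,K,d)[0].reshape(-1,2)
def save(n,im): cv2.imwrite(n,im[...,::-1])
E
python3 - <<'E'
from h import *
s=manip.read_state();print(s["time"],s["ee_pos"],s["ee_rot"],s["opening"])
a=cams.grab_frame("top");b=cams.grab_frame("scene")
save("pics/top0.png",a);save("pics/scene0.png",b)
save("pics/top.png",cv2.resize(a,(800,600),interpolation=cv2.INTER_CUBIC))
save("pics/scene.png",cv2.resize(b,(800,600),interpolation=cv2.INTER_CUBIC))
E
```

```text
0.0 [0.14535999 0.63289288 0.2295518 ] [-3.53867327e-01 -3.12143268e+00  2.98635537e-03] 0.9990660737947699
```

View pics/top.png

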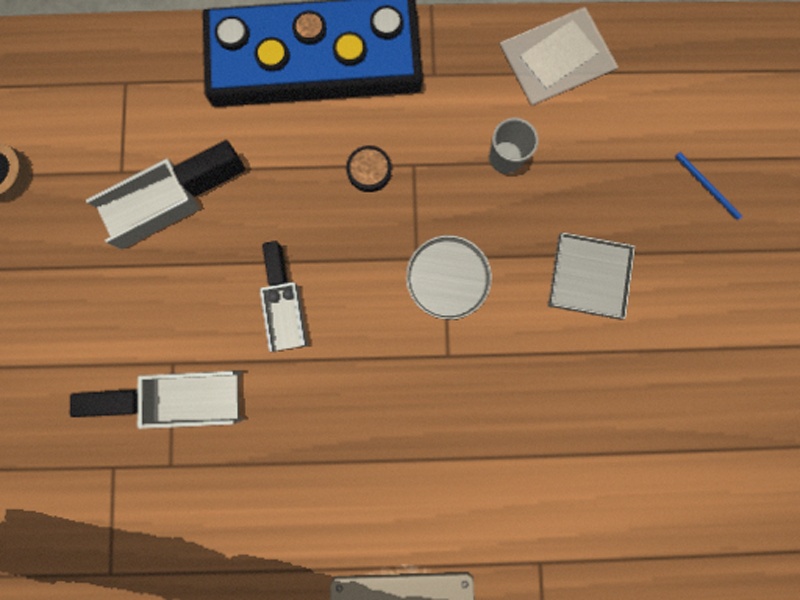

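View pics/scene.png

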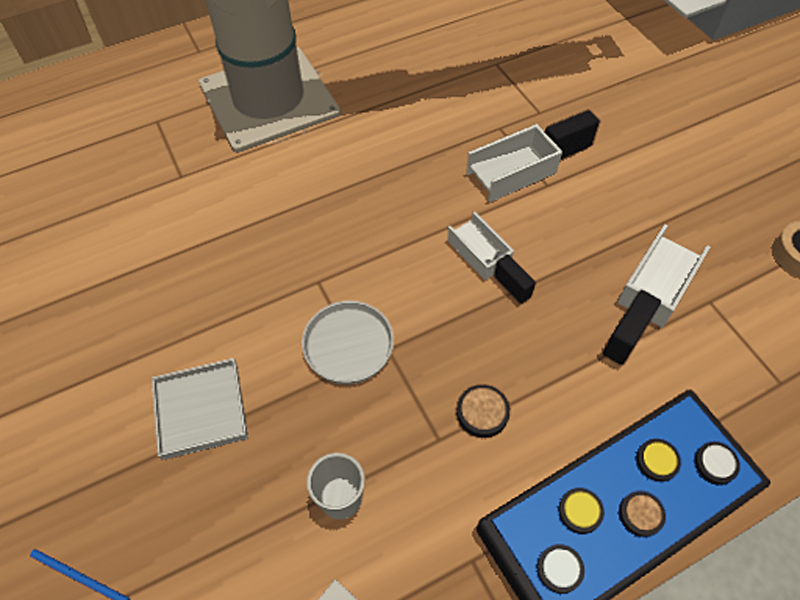

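Candidates for the scoop handle (top view, 800×600): (210,168) large, (103,403) large and (275,265) small with two dark balls at (281,295). I choose the smallest. The round pan is at (449,277); the square one at (592,276) is the decoy. Next is a close crop to check this.

```bash
python3 - <<'E'
from h import *
a=cv2.imread("pics/top0.png")
c1=cv2.resize(a[148:232,155:205],None,fx=7,fy=7,interpolation=cv2.INTER_CUBIC)
c2=cv2.resize(a[148:208,255:320],None,fx=6,fy=6,interpolation=cv2.INTER_CUBIC)
o=np.zeros((600,760,3),np.uint8);o[:588,:350]=c1;o[:360,360:750]=c2
cv2.imwrite("pics/crop1.png",o)
c=cam("top");print("cam pos",-c[2].T@c[3])
E
```

```text
cam pos [0.39978354 0.0092565  0.87898132]
```

View pics/crop1.png

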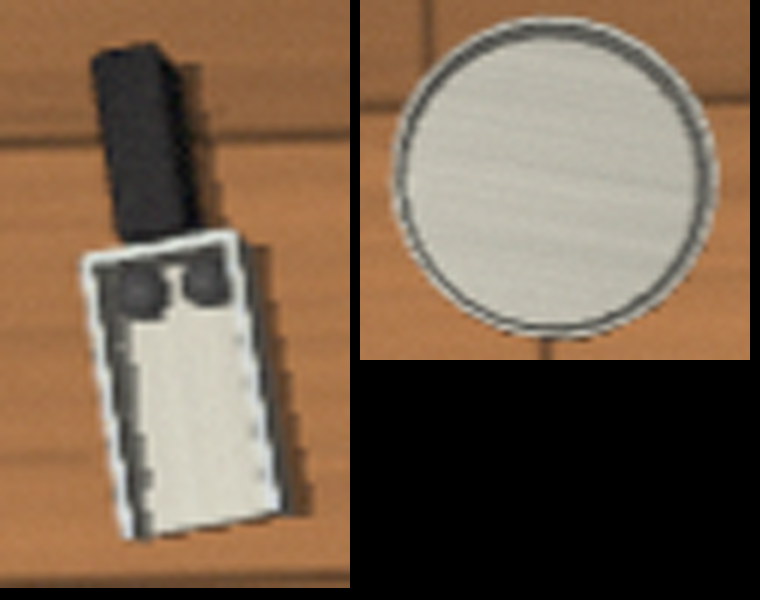

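The crop shows the small scoop: two balls at its back, handle top edge (92,60)–(118,242), and trough rim corners (82,262), (238,235), (280,512), (125,538). The round pan's rim spans x 392–718, y 17–340.

```bash
python3 - <<'E'
from h import *
c=cam("top")
f1=lambda u:np.array(u,float)/7+[155,148]-.43
f2=lambda u:(np.array(u,float)-[360,0])/6+[255,148]-.42
r=pix2plane(c,f1([(84,262),(236,236),(279,511),(127,537)]),.036)[:,:2];print(r)
D=lambda i,j:np.linalg.norm(r[i]-r[j]);print("w",D(0,1),D(2,3),"l",D(1,2),D(0,3))
ctr=r.mean(0);x=(r[2]+r[3]-r[0]-r[1]);x/=np.linalg.norm(x);y=np.array([-x[1],x[0]])
print("yaw",np.degrees(np.arctan2(x[1],x[0])))
grip=ctr-x*(127.5-47.5)/1000;print("grip",grip,"lip",grip+.1275*x)
h=pix2plane(c,f1([(92,60),(155,44),(118,242)]),.044)[:,:2]
print("handle pts in scoop frame (exp -.0325,-+.012)",[( (p-grip)@x,(p-grip)@y) for p in h])
p=pix2plane(c,f2([(393,178),(717,178),(555,18),(555,339)]),.018);print(p,p.mean(0))
print(np.linalg.norm(p[0]-p[1]),np.linalg.norm(p[2]-p[3]))
# scene check
s=cam("scene");pr=lambda X:proj(s,X)*800/512
print(pr([[*grip,.044],[*(grip+.1275*x),.0174],[*p.mean(0)[:2],.018]]))
st=manip.read_state();Rm=Rn.from_rotvec(st["ee_rot"]).as_matrix();print(Rm,cams.camera_model("wrist")["T_tool_cam"])
E
```

```text
[[0.52234112 0.19683299]
 [0.52977516 0.14669229]
 [0.43892872 0.13291708]
 [0.43171391 0.18235709]]
w 0.050688802309455654 0.04996366809399695 l 0.09188488925704112 0.09177604431244618
yaw -171.15144132213473
grip [0.5597376  0.17700573] lip [0.43375505 0.15739325]
handle pts in scoop frame (exp -.0325,-+.012) [(np.float64(-0.030856085028040103), np.float64(-0.011233419912902038)), (np.float64(-0.032483130067042565), np.float64(0.01006462125566779)), (np.float64(0.030773348064897153), np.float64(-0.01184077167585542))]
[[ 0.53803923 -0.02007989  0.018     ]
 [ 0.5349226  -0.14808364  0.018     ]
 [ 0.60104878 -0.08653285  0.018     ]
 [ 0.47282226 -0.08154311  0.018     ]] [ 0.53670822 -0.08405987  0.018     ]
0.1280416937304881 0.12832356286126753
[[515.74007989 271.5439577 ]
 [459.86057689 226.64943724]
 [347.6352613  340.52110347]]
[[-9.74617670e-01  2.23875572e-01 -3.55544817e-04]
 [ 2.23875854e-01  9.74616330e-01 -1.61625862e-03]
 [-1.53210381e-05 -1.65483210e-03 -9.99998631e-01]] [[ 1.11796833e-04 -9.66259304e-01 -2.57571244e-01  7.58044433e-02]
 [ 9.99999951e-01  3.24775879e-05  3.12205100e-04 -7.60901281e-04]
 [-2.93305790e-04 -2.57571266e-01  9.66259260e-01 -1.54766518e-01]
 [ 0.00000000e+00  0.00000000e+00  0.00000000e+00  1.00000000e+00]]
```

```bash
python3 -m jog '[[-1,-0.7,0,0,0,-0.01,6],[-3,-2.1,0,0,0,-0.02,6],[-6,-4.2,0,0,0,-0.05,6],[-9.6,-6.7,0,0,0,-0.07,6],[-13.7,-9.5,0,0,0,-0.1,6],[-17.7,-12.3,0,0,0,-0.13,6],[-21.8,-15.1,0,0,0,-0.16,6],[-25.8,-17.9,0,0,0,-0.19,6],[-29.9,-20.7,0,0,0,-0.22,6],[-33.9,-23.6,1,0,0,-0.25,6],[-38,-26.4,2,0,0,-0.29,6],[-41.5,-28.8,3,0,0,-0.31,6],[-44.5,-30.9,4,0,0,-0.33,6],[-47,-32.7,5,0,0,-0.35,6],[-49.1,-34.1,6,0,0,-0.37,6],[-50.1,-34.8,6.6,0,0,-0.38,6],[-50.6,-35.2,7,0,0,-0.38,6],[-50.6,-35.2,7,0,0,-0.38,6],[-50.6,-35.2,7,0,0,-0.38,6]]' 55
python3 - <<'E'
from h import *
s=manip.read_state();a=cams.grab_frame("wrist")
import json;json.dump({k:list(s[k]) for k in("ee_pos","ee_rot")},open("w.json","w"))
print(s["time"],s["q"],s["ee_pos"],s["ee_rot"]);save("pics/w0.png",a)
save("pics/w.png",cv2.resize(a,(800,600),interpolation=cv2.INTER_CUBIC))
c=cam("wrist",s);g=np.array([.5597,.177]);x=np.array([np.cos(np.radians(-171.15)),np.sin(np.radians(-171.15))]);y=np.array([-x[1],x[0]])
P=[[*(g+a*x+b*y),z] for a,b,z in[(-.0325,.012,.044),(-.0325,-.012,.044),(.0325,.012,.044),(.0325,-.012,.044),(.0325,.026,.036),(.0325,-.026,.036),(.1275,.026,.036),(.1275,-.026,.036)]]
print(proj(c,P)*800/512)
E
```

```text
time: 2.0
ee_pos: [0.5591, 0.1785, 0.1607]
ee_rot: [0.244, -3.132, -0.001]
wrist_force: [0.8, 0.5, 0.3]
opening: 0.635
gripper_force: 0.0
2.0 [-0.3217361   0.62147988 -0.05416524  1.76816455  0.04469249  0.75314444
  1.32817281] [0.55905907 0.17854361 0.16074116] [ 2.44429362e-01 -3.13179103e+00 -1.45267503e-03]
[[381.35158218 347.58281115]
 [417.25278575 347.61236828]
 [380.2612329  251.10741636]
 [418.35503797 251.15421302]
 [359.20972774 249.09488927]
 [439.48996705 249.194151  ]
 [355.22094574  88.7015438 ]
 [443.48689595  88.87088034]]
```

View pics/w.png

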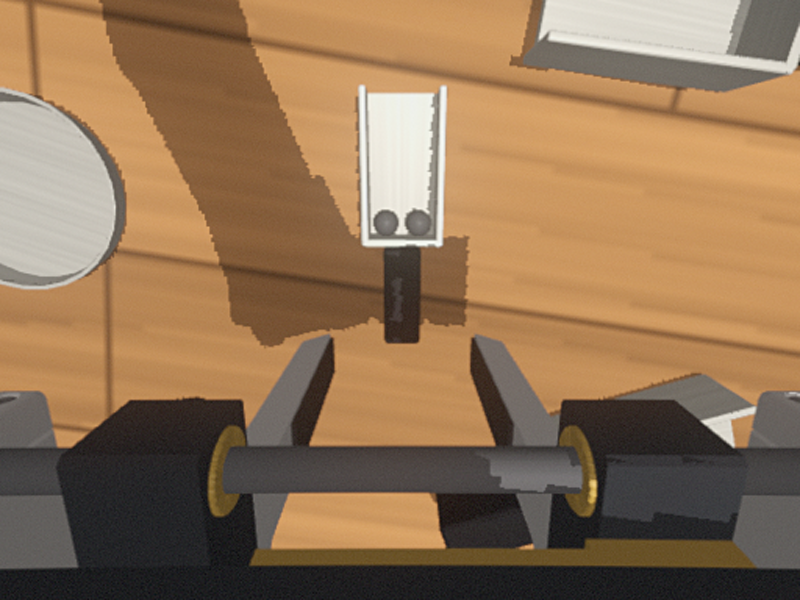

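The wrist view shows the handle at (384–420, 248–342) midway between the fingertips, which centre on x≈402. The balls are at (386,222) and (418,222). All of it matches the prediction to within about 3 mm, so I descend and grip.

```bash
python3 -m jog '[[0,0,1,0,0,0,6],[0.1,0,3,0,0,0,6],[0.2,0,5,0,0,0,6],[0.2,0,7,0,0,0,6],[0.2,0,9,0,0,0,6],[0.2,0,11,0,0,0,6],[0.2,0,12.2,0,0,0,6],[0.2,0,12.8,0,0,0,6],[0.2,0,13,0,0,0,6],[0.2,0,13,0,0,0,6],[0.2,0,13,0,0,0,2],[0.2,0,13,0,0,0,1.5],[0.2,0,13,0,0,0,1.5],[0.2,0,13,0,0,0,1.5],[0.2,0,13,0,0,0,1.5],[0.2,0,13,0,0,0,1.5],[0.2,0,13,0,0,0,1.5],[0.2,0,13,0,0,0,1.5]]' 55
python3 -c "
from h import *;s=manip.read_state();print(s['ee_pos'],s['ee_rot'],s['gripper_force'],s['opening']*9.4)"
```

```text
time: 3.85
ee_pos: [0.558, 0.1772, 0.0307]
ee_rot: [-0.242, 3.132, 0.001]
wrist_force: [0.0, 1.3, 2.6]
opening: 0.253
gripper_force: 55.0
[0.55801506 0.17724455 0.03070058] [-2.42303424e-01  3.13179509e+00  7.58495620e-04] 54.983373284339905 2.3776262376036676
```

```bash
python3 -m jog '[[0,0,-0.1,0,0,0,1.5],[0,0,-0.4,0,0,0,1.5],[0,0,-1,0,0,0,1.5],[0,0,-1.8,0,0,0,1.5],[0,0,-2.8,0,0,0,1.5],[0,0,-3.8,0,0,0,1.5],[0,0,-4.8,0,0,0,1.5],[0,0,-5.8,0,0,0,1.5],[0,0,-6.8,0,0,0,1.5],[0,0,-7.8,0,0,0,1.5],[0,0,-8.8,0,0,0,1.5],[0,0,-9.5,0,0,0,1.5],[0,0,-9.9,0,0,0,1.5],[0,0,-10,0,0,0,1.5],[0,0,-10,0,0,0,1.5],[0,0,-10,0,0,0,1.5]]'
python3 - <<'E'
from h import *
s=manip.read_state();a=cams.grab_frame("wrist");b=cams.grab_frame("scene");print(s["ee_pos"],s["ee_rot"],s["wrist_force"])
o=np.zeros((600,800,3),np.uint8);o[:384,:400]=cv2.resize(a[:240,150:400],(400,384));
o[:500,410:800]=cv2.resize(b[80:230,250:367],(390,500),interpolation=cv2.INTER_CUBIC);save("pics/lift.png",o);save("pics/w1.png",a)
# wrist projection: expected trough in grip frame, offsets (grip point 6mm ahead of TCP, minus .002 z)
c=cam("wrist",s);T=Rn.from_rotvec(s["ee_rot"]).as_matrix();p0=np.array(s["ee_pos"])
for tilt in(0,3):
  t=np.radians(tilt);P=[]
  for X,Y,Z in[(.0325,.026,.014),(.0325,-.026,.014),(.1275,.026,.014),(.1275,-.026,.014)]:
    v=np.array([X,-Y,.007-Z]);v=Rn.from_rotvec([0,-t,0]).apply(v);P.append(p0+T@v)
  q=proj(c,P);print(tilt,(q-[150,0])*1.6)
x=T[:,0];print("tool axes",T)
pan=np.array([.5367,-.0841]);print(x)
E
```

```text
time: 5.45
ee_pos: [0.5575, 0.1768, 0.13]
ee_rot: [0.242, -3.131, 0.0]
wrist_force: [0.2, -0.4, -2.9]
opening: 0.253
gripper_force: 55.0
[0.55753134 0.17679256 0.13001526] [ 2.41963332e-01 -3.13135855e+00  2.97235701e-04] [ 0.24845934 -0.36207896 -2.9115542 ]
0 [[ 96.95456811 313.34814264]
 [247.20148299 313.34912086]
 [ 82.18766225  -2.44502282]
 [262.36785117  -2.40529645]]
3 [[ 97.70381848 311.08207498]
 [246.43234282 311.08327707]
 [ 86.42125933   5.75324321]
 [258.02149061   5.79060873]]
tool axes [[-9.88128849e-01 -1.53624868e-01 -8.82368851e-04]
 [-1.53624698e-01  9.88129235e-01 -2.58026084e-04]
 [ 9.11533681e-04 -1.19409369e-04 -9.99999577e-01]]
[-9.88128849e-01 -1.53624698e-01  9.11533681e-04]
```

View pics/lift.png

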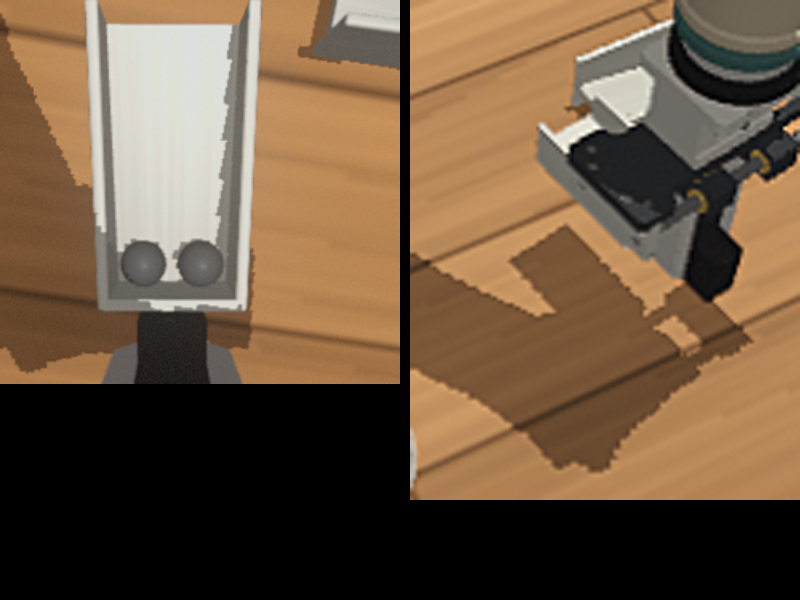

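```bash
python3 -m jog '[[-0.1,-0.25,0,0,0,0,1.5],[-0.3,-0.75,0,0,0,0,1.5],[-0.7,-1.8,0,0,0,0,1.5],[-1.2,-3.1,0,0,0,0,1.5],[-1.85,-4.6,0,0,0,0,1.5],[-2.6,-6.4,0,0,0,0,1.5],[-3.3,-8.2,0,0,0,0,1.5],[-4.1,-10.2,0,0,0,0,1.5],[-4.95,-12.2,0,0,0,0,1.5],[-5.8,-14.3,0,0,0,0,1.5],[-6.6,-16.3,0,0,0,0,1.5],[-7.4,-18.4,0,0,0,0,1.5],[-8.15,-20.2,0,0,0,0,1.5],[-8.75,-21.7,0,0,0,0,1.5],[-9.3,-23,0,0,0,0,1.5],[-9.7,-24,0,0,0,0,1.5],[-10,-24.8,0,0,0,0,1.5],[-10.2,-25.3,0,0,0,0,1.5],[-10.3,-25.5,0,0,0,0,1.5],[-10.3,-25.5,0,0,0,0,1.5]]'
python3 - <<'E'
from h import *
s=manip.read_state();a=cams.grab_frame("wrist");b=cams.grab_frame("top");print(s["time"],s["ee_pos"],s["ee_rot"],s["wrist_force"],s["q"])
o=np.zeros((600,800,3),np.uint8);o[:450,:375]=cv2.resize(a[:300,130:380],(375,450))
o[:600,380:800]=cv2.resize(b[100:240,230:328],(420,600),interpolation=cv2.INTER_CUBIC);save("pics/hov.png",o)
c=cam("wrist",s);T=Rn.from_rotvec(s["ee_rot"]).as_matrix();p0=np.array(s["ee_pos"])
for tilt in(0,2,4):
  P=[]
  for X,Y,Z in[(.0335,.026,.014),(.0335,-.026,.014),(.1285,.026,.014),(.1285,-.026,.014),(.1285,0,-.0046)]:
    v=Rn.from_rotvec([0,-np.radians(tilt),0]).apply([X,-Y,.007-Z]);P.append(p0+T@v)
  print(tilt,((proj(c,P)-[130,0])*1.5).round().tolist(), P[-1])
th=np.linspace(0,2*np.pi,5)[:4]
print("pan in wrist",((proj(c,[[.5367+.065*np.cos(t),-.0841+.065*np.sin(t),.018] for t in th])-[130,0])*1.5).round().tolist())
E
```

```text
time: 7.55
ee_pos: [0.6988, -0.059, 0.1304]
ee_rot: [0.243, -3.132, -0.001]
wrist_force: [-0.5, -0.0, -3.3]
opening: 0.253
gripper_force: 55.0
7.55 [ 0.69878452 -0.05895147  0.13043198] [ 2.42502002e-01 -3.13208310e+00 -5.35994517e-04] [-0.54183424 -0.01869086 -3.29337779] [ 0.08768942  0.80903091 -0.0801751   1.44374463  0.07411494  0.89194044
  1.71103011]
0 [[121.0, 291.0], [262.0, 291.0], [107.0, -6.0], [276.0, -6.0], [191.0, 16.0]] [ 0.57181409 -0.07872734  0.11884597]
2 [[121.0, 290.0], [261.0, 290.0], [110.0, -1.0], [273.0, -1.0], [191.0, 22.0]] [ 0.57229072 -0.07865149  0.1143684 ]
4 [[122.0, 288.0], [261.0, 288.0], [112.0, 5.0], [271.0, 5.0], [191.0, 28.0]] [ 0.57292147 -0.07855165  0.1099104 ]
pan in wrist [[174.0, 131.0], [304.0, 29.0], [211.0, -135.0], [75.0, -13.0]]
```

View pics/hov.png

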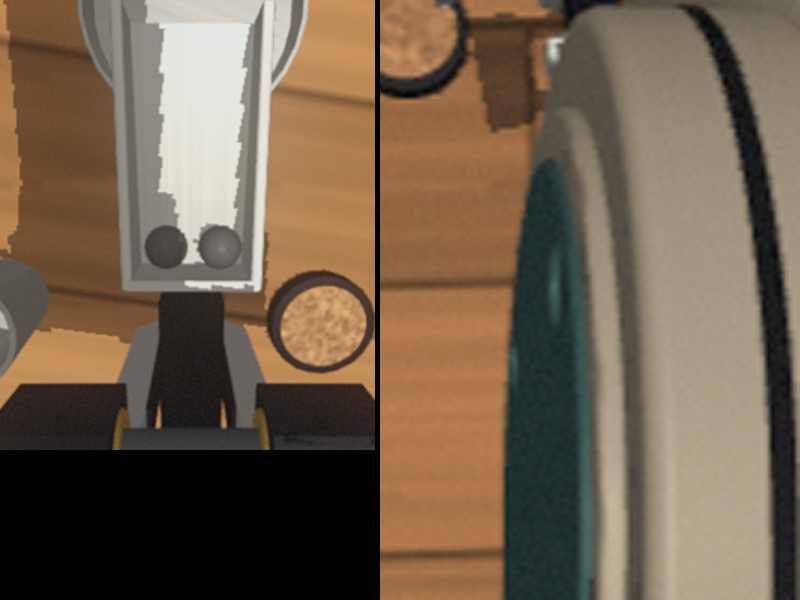

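The hover view shows the lip at (193,22), over the near part of the pan, with both balls at the back. The scoop sags about 2°, so I level it while lowering.

```bash
python3 -m jog '[[0,0,0,0,0.005,0,1.5],[0,0,0.2,0,0.012,0,1.5],[0,0,0.5,0,0.02,0,1.5],[0,0,1,0,0.03,0,1.5],[0,0,1.6,0,0.035,0,1.5],[0,0,2.3,0,0.035,0,1.5],[0,0,3,0,0.035,0,1.5],[0,0,3.7,0,0.035,0,1.5],[0,0,4.4,0,0.035,0,1.5],[0,0,5.1,0,0.035,0,1.5],[0,0,5.8,0,0.035,0,1.5],[0,0,6.4,0,0.035,0,1.5],[0,0,6.8,0,0.035,0,1.5],[0,0,7,0,0.035,0,1.5],[0,0,7.1,0,0.035,0,1.5],[0,0,7.1,0,0.035,0,1.5],[0,0,7.1,0,0.035,0,1.5]]'
python3 - <<'E'
from h import *
s=manip.read_state();a=cams.grab_frame("wrist");b=cams.grab_frame("scene");print(s["time"],s["ee_pos"],s["ee_rot"])
o=np.zeros((600,800,3),np.uint8);o[:450,:375]=cv2.resize(a[:300,130:380],(375,450))
o[:600,380:800]=cv2.resize(b[150:290,180:278],(420,600),interpolation=cv2.INTER_CUBIC);save("pics/low.png",o)
T=Rn.from_rotvec(s["ee_rot"]).as_matrix()
sag=np.radians(2);l=Rn.from_rotvec([0,-sag,0]).apply([.1285,0,.0116]);print("lip tool",l,"world",s["ee_pos"]+T@l)
c=cam("wrist",s);print(((proj(c,[s["ee_pos"]+T@l])-[130,0])*1.5),(proj(cam("scene"),[s["ee_pos"]+T@l])-[180,150])*[420/98,600/140])
for d in range(0,41,4):
  R=Rn.from_rotvec([0,-np.radians(d),0]);print(d,round(-np.radians(d),3),((l-R.apply(l))*100).round(2))
E
```

```text
time: 9.35
ee_pos: [0.699, -0.0593, 0.0597]
ee_rot: [0.239, -3.098, 0.004]
wrist_force: [0.3, -0.1, -3.1]
opening: 0.252
gripper_force: 55.0
9.35 [ 0.6990229  -0.05930673  0.05974179] [ 0.23930313 -3.09797214  0.00423793]
lip tool [0.12801689 0.         0.01607752] world [ 0.57205213 -0.07904121  0.04808913]
[[191.35492891  22.08937103]] [[216.88133776 314.64269046]]
0 -0.0 [0. 0. 0.]
4 -0.07 [ 0.14  0.   -0.89]
8 -0.14 [ 0.35  0.   -1.77]
12 -0.209 [ 0.61  0.   -2.63]
16 -0.279 [ 0.94  0.   -3.47]
20 -0.349 [ 1.32  0.   -4.28]
24 -0.419 [ 1.76  0.   -5.07]
28 -0.489 [ 2.25  0.   -5.82]
32 -0.559 [ 2.8   0.   -6.54]
36 -0.628 [ 3.39  0.   -7.22]
40 -0.698 [ 4.03  0.   -7.85]
```

View pics/low.png

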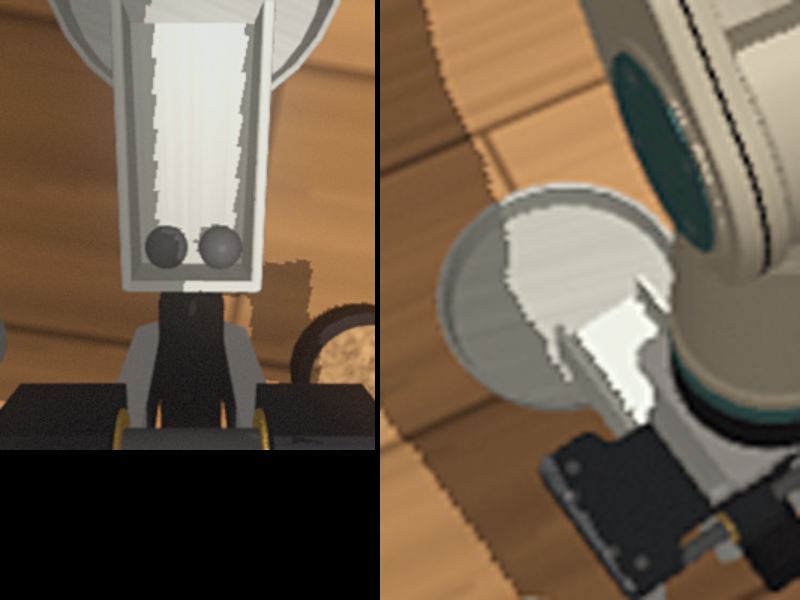

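Lip at (193,22) in the wrist crop and about (605,320) in the scene crop: well inside the pan, level, about 3 cm above the rim. I now tip slowly about the lip.

```bash
python3 -m jog '[[0.03,0,-0.22,0,-0.017,0,1.5],[0.06,0,-0.45,0,-0.035,0,1.5],[0.1,0,-0.67,0,-0.052,0,1.5],[0.14,0,-0.89,0,-0.07,0,1.5],[0.19,0,-1.11,0,-0.087,0,1.5],[0.24,0,-1.33,0,-0.105,0,1.5],[0.29,0,-1.55,0,-0.122,0,1.5],[0.35,0,-1.77,0,-0.14,0,1.5],[0.41,0,-1.98,0,-0.157,0,1.5],[0.47,0,-2.2,0,-0.175,0,1.5],[0.54,0,-2.42,0,-0.192,0,1.5],[0.61,0,-2.63,0,-0.209,0,1.5],[0.69,0,-2.84,0,-0.227,0,1.5],[0.77,0,-3.05,0,-0.244,0,1.5],[0.85,0,-3.26,0,-0.262,0,1.5],[0.94,0,-3.47,0,-0.279,0,1.5],[1.03,0,-3.67,0,-0.297,0,1.5],[1.12,0,-3.88,0,-0.314,0,1.5],[1.22,0,-4.08,0,-0.332,0,1.5],[1.32,0,-4.28,0,-0.349,0,1.5]]'
python3 - <<'E'
from h import *
s=manip.read_state()
T=Rn.from_rotvec(s["ee_rot"]).as_matrix();l=np.array([.12802,0,.01608]);print("lip",s["ee_pos"]+T@l)
for d in range(0,19,3):
  R=Rn.from_rotvec([0,-np.radians(d),0]);print(d,round(-np.radians(d),3),((l-R.apply(l))*100).round(2))
E
```

```text
time: 11.45
ee_pos: [0.6871, -0.0611, 0.1029]
ee_rot: [-0.218, 2.819, 0.035]
wrist_force: [0.6, 0.2, -3.1]
opening: 0.25
gripper_force: 55.0
lip [ 0.57179988 -0.07905194  0.04788829]
0 -0.0 [0. 0. 0.]
3 -0.052 [ 0.1   0.   -0.67]
6 -0.105 [ 0.24  0.   -1.33]
9 -0.157 [ 0.41  0.   -1.98]
12 -0.209 [ 0.61  0.   -2.63]
15 -0.262 [ 0.85  0.   -3.26]
18 -0.314 [ 1.12  0.   -3.88]
```

```bash
python3 -m jog '[[0.03,0,-0.22,0,-0.017,0,1.5],[0.06,0,-0.45,0,-0.035,0,1.5],[0.1,0,-0.67,0,-0.052,0,1.5],[0.14,0,-0.89,0,-0.07,0,1.5],[0.19,0,-1.11,0,-0.087,0,1.5],[0.24,0,-1.33,0,-0.105,0,1.5],[0.29,0,-1.55,0,-0.122,0,1.5],[0.35,0,-1.77,0,-0.14,0,1.5],[0.41,0,-1.98,0,-0.157,0,1.5],[0.47,0,-2.2,0,-0.175,0,1.5],[0.54,0,-2.42,0,-0.192,0,1.5],[0.61,0,-2.63,0,-0.209,0,1.5],[0.61,0,-2.63,0,-0.209,0,1.5],[0.61,0,-2.63,0,-0.209,0,1.5],[0.61,0,-2.63,0,-0.209,0,1.5],[0.61,0,-2.63,0,-0.209,0,1.5],[0.61,0,-2.63,0,-0.209,0,1.5]]'
python3 - <<'E'
from h import *
s=manip.read_state();a=cams.grab_frame("wrist");b=cams.grab_frame("scene")
T=Rn.from_rotvec(s["ee_rot"]).as_matrix();print("lip",s["ee_pos"]+T@[.12802,0,.01608],s["ee_rot"])
o=np.zeros((600,800,3),np.uint8);o[:450,:375]=cv2.resize(a[:300,130:380],(375,450))
o[:600,380:800]=cv2.resize(b[150:290,180:278],(420,600),interpolation=cv2.INTER_CUBIC);save("pics/tip.png",o)
E
```

```text
time: 13.15
ee_pos: [0.6737, -0.063, 0.1259]
ee_rot: [-0.202, 2.612, 0.054]
wrist_force: [0.0, 0.5, -2.8]
opening: 0.255
gripper_force: 55.0
lip [ 0.57201522 -0.07885328  0.04801572] [-0.20202073  2.61173475  0.05411159]
```

View pics/tip.png

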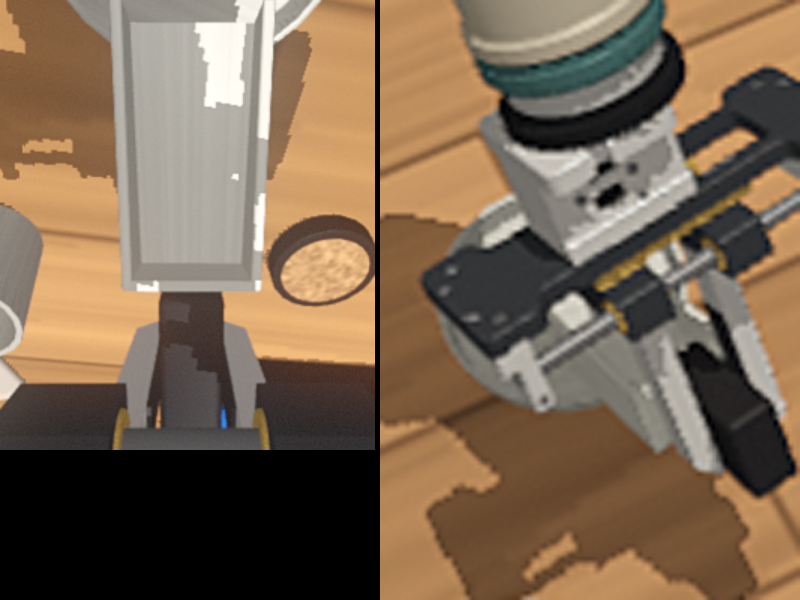

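The trough is empty. Next I raise, level and carry the scoop back.

```bash
python3 - <<'E'
from h import *
s=manip.read_state();T=Rn.from_rotvec(s["ee_rot"]).as_matrix();p=np.array(s["ee_pos"])
print("up6",T.T@[0,0,6]);print("to hover",T.T@(np.array([.699,-.0593,.16])-p)*100)
T2=Rn.from_rotvec([.23930,-3.09797,.00424]);print((Rn.from_matrix(T).inv()*T2).as_rotvec())
print("return in level tool axes",T2.as_matrix().T@(np.array([.558,.1772,.16])-[.699,-.0593,.16])*100)
E
```

```text
up6 [-2.99695946e+00 -1.73324704e-04 -5.19790669e+00]
to hover [-3.93240655 -0.01848602 -1.67338014]
[9.86709268e-05 5.57513007e-01 2.14776330e-04]
return in level tool axes [10.29466406 25.53482838  0.35345667]
```

```bash
python3 -m jog '[[-0.3,0,-0.5,0,0,0,1.5],[-0.8,0,-1.4,0,0,0,1.5],[-1.5,0,-2.6,0,0,0,1.5],[-2.1,0,-3.6,0,0.02,0,1.5],[-2.5,0,-4.3,0,0.06,0,1.5],[-2.65,0,-4,0,0.12,0,1.5],[-2.85,0,-3.7,0,0.18,0,1.5],[-3,0,-3.4,0,0.25,0,1.5],[-3.2,0,-3.1,0,0.32,0,1.5],[-3.4,0,-2.7,0,0.39,0,1.5],[-3.6,0,-2.3,0,0.46,0,1.5],[-3.8,0,-2,0,0.52,0,1.5],[-3.9,0,-1.8,0,0.55,0,1.5],[-3.93,0,-1.67,0,0.558,0,1.5],[-3.93,0,-1.67,0,0.558,0,1.5]]' && python3 -m jog '[[0.1,0.25,0,0,0,0,1.5],[0.3,0.75,0,0,0,0,1.5],[0.7,1.8,0,0,0,0,1.5],[1.2,3.1,0,0,0,0,1.5],[1.85,4.6,0,0,0,0,1.5],[2.6,6.4,0,0,0,0,1.5],[3.3,8.2,0,0,0,0,1.5],[4.1,10.2,0,0,0,0,1.5],[4.95,12.2,0,0,0,0,1.5],[5.8,14.3,0,0,0,0,1.5],[6.6,16.3,0,0,0,0,1.5],[7.4,18.4,0.1,0,0,0,1.5],[8.15,20.2,0.2,0,0,0,1.5],[8.75,21.7,0.3,0,0,0,1.5],[9.3,23,0.35,0,0,0,1.5],[9.7,24,0.35,0,0,0,1.5],[10,24.8,0.35,0,0,0,1.5],[10.2,25.3,0.35,0,0,0,1.5],[10.3,25.5,0.35,0,0,0,1.5],[10.3,25.5,0.35,0,0,0,1.5]]'
python3 - <<'E'
from h import *
s=manip.read_state();a=cams.grab_frame("wrist");b=cams.grab_frame("top")
T=Rn.from_rotvec(s["ee_rot"]).as_matrix();print("down in tool",T.T@[0,0,-1],s["ee_pos"],s["ee_rot"])
o=np.zeros((600,800,3),np.uint8);o[:450,:375]=cv2.resize(a[:300,130:380],(375,450))
o[:360,400:790]=cv2.resize(b[148:208,255:320],(390,360),interpolation=cv2.INTER_CUBIC);save("pics/ret.png",o)
E
```

```text
time: 14.75
ee_pos: [0.699, -0.0589, 0.1594]
ee_rot: [0.24, -3.097, 0.004]
wrist_force: [-0.2, -0.1, -2.2]
opening: 0.257
gripper_force: 55.0
time: 16.75
ee_pos: [0.558, 0.1767, 0.16]
ee_rot: [0.239, -3.097, 0.004]
wrist_force: [-0.3, 0.2, -2.5]
opening: 0.248
gripper_force: 55.0
down in tool [-3.50381834e-02  1.68950962e-04  9.99385960e-01] [0.55796891 0.17673234 0.15998762] [ 0.23886568 -3.09746427  0.00444774]
```

View pics/ret.png

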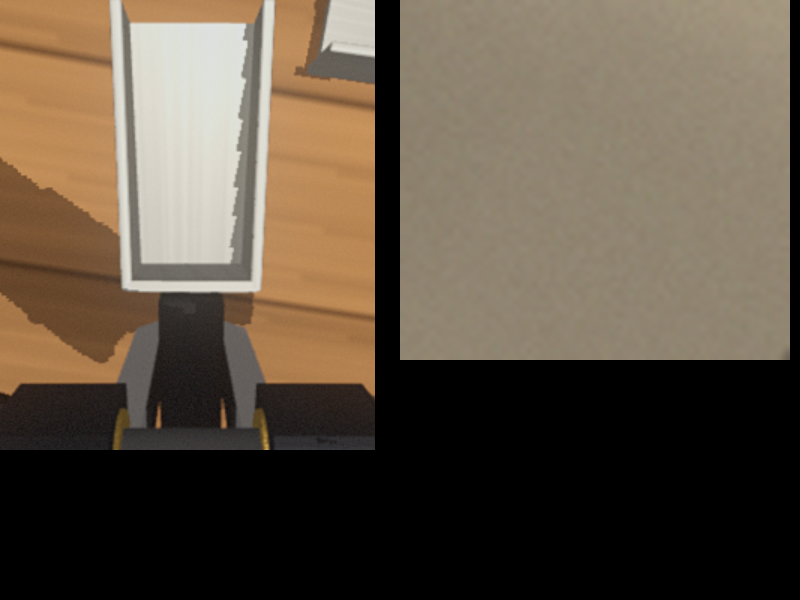

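The scoop is empty and its position in the jaws has not changed (lip at y≈22). The arm hides the pan in the top view. I lower it and release.

```bash
python3 -m jog '[[0,0,0.5,0,0,0,1.5],[-0.05,0,1.5,0,0,0,1.5],[-0.1,0,3,0,0,0,1.5],[-0.16,0,4.5,0,0,0,1.5],[-0.21,0,6,0,0,0,1.5],[-0.26,0,7.5,0,0,0,1.5],[-0.31,0,9,0,0,0,1.5],[-0.36,0,10.3,0,0,0,1.5],[-0.4,0,11.3,0,0,0,1.5],[-0.42,0,12,0,0,0,1.5],[-0.44,0,12.4,0,0,0,1.5],[-0.44,0,12.6,0,0,0,1.5],[-0.44,0,12.7,0,0,0,1.5],[-0.44,0,12.7,0,0,0,1.5]]'
```

```text
time: 18.25
ee_pos: [0.5581, 0.1769, 0.0333]
ee_rot: [0.239, -3.098, 0.004]
wrist_force: [0.0, 0.4, -2.6]
opening: 0.251
gripper_force: 55.0
```

```bash
python3 -m jog '[[0,0,0.08,0,0,0,1.5],[0,0,0.16,0,0,0,1.5],[0,0,0.22,0,0,0,1.5],[0,0,0.22,0,0,0,1.5]]'
```

```text
time: 18.65
ee_pos: [0.558, 0.1769, 0.0317]
ee_rot: [0.239, -3.098, 0.005]
wrist_force: [-2.2, -1.1, 5.6]
opening: 0.255
gripper_force: 55.0
```

```bash
python3 -m jog '[[0,0,0,0,0,0,2.4],[0,0,0,0,0,0,2.4],[0,0,0,0,0,0,2.6],[0,0,0,0,0,0,3],[0,0,0,0,0,0,3.5],[0,0,0,0,0,0,4.5],[0,0,0,0,0,0,6],[0,0,0,0,0,0,6],[0,0,-0.3,0,0,0,6],[0,0,-1,0,0,0,6],[0,0,-2.5,0,0,0,6],[0,0,-4.5,0,0,0,6],[0,0,-7,0,0,0,6],[0,0,-10,0,0,0,6],[0,0,-13,0,0,0,6],[0,0,-16,0,0,0,6],[0,0,-18,0,0,0,6],[0,0,-18,0,0,0,6]]' 5
python3 -m jog '[[0,2,0,0,0,0,6],[0,5,0,0,0,0,6],[0,9,0,0,0,0,6],[0,13,0,0,0,0,6],[0,17,0,0,0,0,6],[0,21,0,0,0,0,6],[0,24,0,0,0,0,6],[0,26,0,0,0,0,6],[0,27,0,0,0,0,6],[0,27,0,0,0,0,6],[0,27,0,0,0,0,6]]'
python3 - <<'E'
from h import *
b=cams.grab_frame("top");save("pics/end0.png",b)
save("pics/end.png",cv2.resize(b[120:245,140:340],(800,500),interpolation=cv2.INTER_CUBIC))
E
```

```text
time: 20.45
ee_pos: [0.5655, 0.1792, 0.2148]
ee_rot: [0.24, -3.104, 0.001]
wrist_force: [0.7, -0.4, -0.6]
opening: 0.641
gripper_force: 0.0
time: 21.55
ee_pos: [0.523, 0.4432, 0.2102]
ee_rot: [0.238, -3.097, 0.007]
wrist_force: [0.2, -0.8, 0.1]
opening: 0.642
gripper_force: 0.0
```

View pics/end.png

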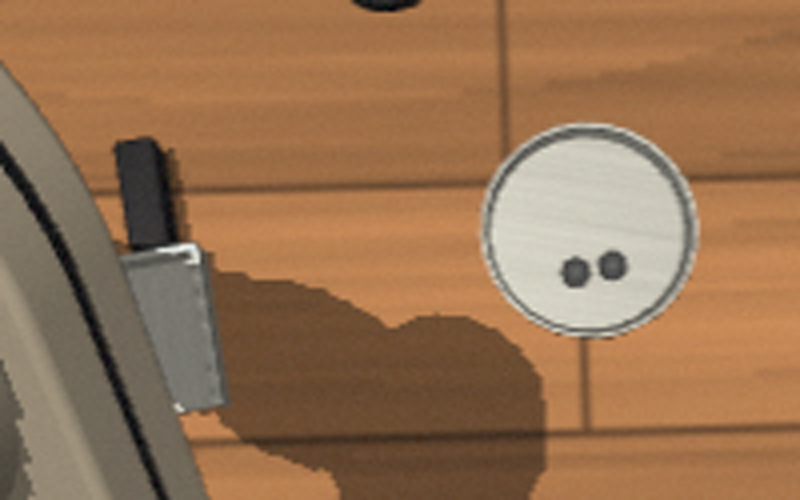

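Both balls lie in the round pan, at (575,272) and (612,266), and the pan has not moved. The empty scoop stands upright on the table at about (165,270), released and clear of the pan. Handing in.

```bash
python3 -c "
from cell import job;print(job.job_done())"
```

```text
the job is handed in; nothing more can be done
None
```

Job handed in: both balls are in the round pan, which did not move, and the empty scoop is back upright on the table, released and clear of the pan, at about 21.6 s of the 59 s allowed.

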